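Draw the ring planner from under the stack and open it

ROBOT

A 6-joint arm with a two-finger parallel gripper is mounted at the origin on the work surface. World frame = base frame: x ahead of the robot, y to its left, z up, the work surface at z = 0. Lengths are in mm, angles in rad, forces in N, time in s.
With the tool pointing down it reaches from about 300 to 1000 mm from the base axis. Payload 5.1 kg.
Tool frame: the origin (TCP) lies at the very end of the fingers, on their centre line; the grasp point (between the pads) lies 19 mm behind it (arm.hold_point_z is the z of the grasp point in the tool frame, in mm); z points along the fingers, y is the line along which they close (so a half turn about z gives the same grasp; the last joint's range is limited). The gripper opens to 95 mm and grips with 3 to 60 N. Pads are 20 mm wide; open, the fingers measure 119 mm over their backs; the gripper's body (75 mm by 180 mm) begins 59 mm behind the grasp point.
Start: joints at [1.179, 0.124, 1.65, -0, 1.367, -0.083], TCP at [197.566, 619.235, 214.656] pointing down, gripper open.
Joint ranges: [-2.61, 2.61], [-1.02, 2.33], [0.03, 2.71], [-1.35, 4.49], [0.32, 2.68], [-2.91, 2.91]. Speed limits (rad/s): [2.57, 2.57, 3.14, 3.14, 3.14, 3.14].

INTERFACE

Orientations are given as a unit quaternion [w, x, y, z].
In Python, from workcell import telemetry, grab_frame, get_calibration, arm, regions_of gives the robot as it stands.
- The arm moves only by the tool jog_arm, never from a script. Its argument "rows" is one flat list of numbers, 5 for each row, row after row: the opening, from 0 (shut) to 1 (fully open), then the shift along the tool's x, y, z in m, then the turn about the tool's z in degrees. A call has exactly 10 rows; each row shifts and turns the commanded pose from where the row before left it, along the tool's axes as they then stand; what a row does not reach is not made up. A row lasts 1/12 s, in which the tool goes at most 41.7 mm and 7.16 degrees, less where a joint would pass 70% of its speed; a pose out of reach is approached as far as the arm can. A call with a gripper value outside its range is refused whole. The fingers move at their own pace and stop on an object; "newtons" is the grip in N (left out, the last holds). Time passes only in rows, so rows that do not move let the fingers close, or fill a call up. It gives the time, the measured TCP pose, the force, the opening and the grip force at its end, in the units of the state.
- telemetry.get_obs(): the state, without advancing time (a new reading comes with each control period).
- grab_frame(name): name is "scene" or "top" or "wrist"; returns the picture (384x512x3 uint8, blue, green, red); there is no depth.
- get_calibration(name): a dict with "fx", "fy", "cx", "cy" (pixels), "origin" and "attitude" of the camera in the world. Camera axes: x right, y down, z forward; pixel columns grow to the right and rows downward; lengths in mm; the calibration is good to about 2 mm. A picture is of the moment at which its call begins: read the wrist's pose just before it. get_calibration takes no time and is no camera call; for the wrist camera it gives the pose at the moment of the call.
- arm.job_done(): hands the job in; it is judged then, once.
Trained networks look in the newest picture that a camera, given by its name, has taken for a name from the list of things; names that differ only in an ending like _2 or _b are one class to them, and where a whole thing is asked for, a point or a joint stands for the part that bears it (a point fixed in the world has none). Each returns a list of dicts, best first, with "p" (0 to 1); they miss things now and then, are a little off and sometimes report something else, mostly with a low value. They report only what shows in the picture. A call takes as long as a camera call. They do not tell look-alikes from the thing itself.
- regions_of(camera, target): "region" (384x512 bool, what is visible of it) and "rect" ([left, top, width, height] in pixels, round what is visible of it).
The state is a dict: "time_s": time; "q": joint angles; "joint_vel": joint speeds; "joint_efforts": joint torques, N m; "tcp_pos": TCP position; "ee_rot": TCP orientation; "wrist_force": force on the tool from outside, world axes, zero at the start; "torque": the same for the moment, N m; "gripper_width": finger opening in mm; "grip_force": force on a finger pad.
Only numpy, scipy, OpenCV 4.12 (cv2) and the standard library are available. Lean on these libraries where they do the work, as an engineer would, in place of code of your own. Each camera call takes 0.05 s, during which the arm holds its last target. There are 200 camera calls.

TASK

The slim ring planner is at the bottom of the pile in the letter tray: slide it out through the front of the tray so that the two books and the mug settle in the tray, still stacked and upright, without lifting, unstacking or toppling them. Lay the planner flat on the black desk mat, ring end and tab end both on the mat, and let go of it; then turn its cover right over the rings until it lies flat on the other side and the first page shows. Leave the other things on the desk where they are.

Things in the scene. Friction and masses are not known exactly. Their poses are not given: they have to be found in the camera images.
- tray: Grey plastic A5 letter tray, fixed, 224 long (x) x 164 wide (y) x 52 high; floor and walls 4 thick. Origin: centre of its underside; +x points to its closed back, its front is at x = -112. The front has two corner lips (top 44 above the desk) with an open notch 84 wide between them, down to the floor. The planner sticks out through it; the books are wider and are held back by the lips.
- tray_front (a point): Middle of the front notch of the tray, on its outer front face (tray x = -112), at the level of the tray floor, 4 above the desk. Same axes as the tray.
- planner: Slim planner, blue cover, wire rings across one short end: block 150 (x) x 68 (y) x 16.5, 0.4 kg (steel back plate). Origin: centre of the block's underside; +x points from the rings to the yellow tab. Rings reach x = -87 (52 wide, 18 high), tab x = 115. At the start it lies on the tray floor under the pile, ring end 48 to 60 out of the front. Grip it across its 68 mm sides; about 10 N draw it out.
- planner_grip (a point): Middle of the planner's block near the ring end (planner x = -60, y = 0, 8 above its underside): a place to grip it across its 68 width. At the start it lies about 21 to 33 outside the tray's front face.
- planner_rings (a point): Middle of the ring axis, about which the cover turns: planner x = -78, y = 0, 9 above the planner's underside. The axis runs along the planner's y.
- cover_tab_closed (a point): Point of the planner (it does not move with the cover) where the middle of the yellow tab lies while the cover is shut: planner x = +93, y = 0, 14.5 above the underside.
- cover_tab (a point): Middle of the yellow tab on the cover's free end; moves with the cover. Round disc-shaped tab 44 across, 4 thick (bevelled rim), standing out beyond the block (planner x = 75 to 115 when shut) with 12.5 free below it; the cover beside it is 66 wide. Its arc about the ring axis has radius 171; shut, it is 5.5 above the axis. Pinch it lightly (20 to 35 N) by its two side edges, across y: it then pivots between the fingers.
- cover (a joint): Angle of the planner's cover (66 x 150 x 4, 50 g, blue outside, paper inside) about the ring axis, rad: 0 shut on the pages, 1.57 upright, 3.14 turned right over, flat on the far side of the rings. It moves freely and falls to the side it leans to.
- mat: Black desk mat, fixed, 260 (x) x 400 (y) x 3 thick. Origin: centre of its underside.
- book_big: Teal hardback, 165 (x) x 125 (y) x 15 thick, lower book of the pile, lying on the planner. Origin: centre of its underside. About 0.22 kg.
- book_small: Rust-red paperback, 148 (x) x 105 (y) x 12 thick, lying on the teal book. Origin: centre of its underside. About 0.13 kg.
- mug: Empty white mug, 76 across x 85 high with a handle, standing on the paperback. Origin: centre of its underside. About 0.16 kg.
- stapler: Bystander: red and black stapler, 135 x 36 x 50 high. Origin: centre of its underside.
- tape: Bystander: black tape dispenser, 150 x 56 x 80 high. Origin: centre of its underside.
- calculator: Bystander: white desk calculator, 150 x 85 x 16. Origin: centre of its underside.
Mind the look-alikes: they are no part of the job. What is shaped like the planner but pink is not meant. There is more than one size of the book_small; the job needs the larger.

How it is judged (in metres and radians):
On the way, in this order (a step that is already met when the one before it is completed fails the run):
1. the planner is drawn clear of the tray's front and the two books and the mug have settled in the tray, still stacked and upright (x of cover_tab_closed in the frame of tray below -0.135 m and x of book_big in the frame of tray between -0.04 and 0.04 m and z of book_big in the frame of tray below 0.009 m and angle between each of book_big, book_small's own z axis and vertical below 0.07 rad and horizontal distance between book_small and book_big below 0.035 m and z of book_small in the frame of book_big above 0.011 m and angle between mug's own z axis and vertical below 0.1 rad and horizontal distance between mug and book_small below 0.05 m and z of mug in the frame of book_small above 0.008 m), for 0.2 s.
2. the planner lies flat on the mat, ring end and tab end both on it, and has been let go (x of planner_rings in the frame of mat between -0.13 and 0.13 m and y of planner_rings in the frame of mat between -0.2 and 0.2 m and x of cover_tab_closed in the frame of mat between -0.13 and 0.13 m and y of cover_tab_closed in the frame of mat between -0.2 and 0.2 m and z of planner in the frame of mat below 0.007 m and angle between planner's own z axis and vertical below 0.05 rad and linear speed of planner below 0.02 m/s and contact force between the fingers and planner below 0.1 N), for 0.2 s.
At the end, for the whole second after the job is handed in: Planner flat on the mat, rings and tab end within its edges, released and still; cover turned past 2.95 rad; teal book flat on the tray floor (within 0.07 rad, 40 mm along it), paperback flat on it (35 mm), mug upright on that (50 mm, 0.10 rad), still (all of step 2 and value of joint cover above 2.95 rad and linear speed of mug below 0.02 m/s and x of book_big in the frame of tray between -0.04 and 0.04 m and z of book_big in the frame of tray below 0.009 m and angle between each of book_big, book_small's own z axis and vertical below 0.07 rad and horizontal distance between book_small and book_big below 0.035 m and z of book_small in the frame of book_big above 0.011 m and angle between mug's own z axis and vertical below 0.1 rad and horizontal distance between mug and book_small below 0.05 m and z of mug in the frame of book_small above 0.008 m); the robot touches nothing.
It fails at once if the books or the mug are lifted or unstacked (height (world z) of book_big above 0.034 m or z of book_small in the frame of book_big above 0.03 m or z of mug in the frame of book_small above 0.03 m).
It fails at once if the pile topples: the mug tips over or falls off the books, or a book tips up (angle between any of mug, book_small's own z axis and vertical above 0.6 rad or z of mug in the frame of book_small below -0.02 m or angle between book_big's own z axis and vertical above 0.5 rad).
It fails at once if one of the other things on the desk is pushed more than 30 mm (distance of any of stapler, tape, calculator from where it was at the start of the episode above 0.03 m).
It also fails if it takes over 72 s, if anything falls off the work surface, if the arm or the gripper's body presses on something with over 40 N, if the wrist force passes 120 N, or if a joint passes its speed limit or range.

## Working session

There is one attempt and no reset: what is moved stays moved. The work goes in short steps, Python scripts to look and compute and a tool call to move; the robot and the scene stay as the last step left them, time stands still between calls to the robot, and variables do not carry over. Pictures are saved under pics/ and viewed, at most 10 in all, crops included, and the job is handed in when it is done.

Besides the shell and the picture viewer there is one more tool, called after "Request:" in YAML: its name, and indented under it one key for each argument. jog_arm: Moves the arm, as the interface text tells. Its arguments: {"type":"object","properties":{"rows":{"type":"array"},"newtons":{"type":"number"}},"required":["rows"]}

```bash
mkdir -p pics; ls; cat > h.py <<'E'
import numpy as np, cv2
from scipy.spatial.transform import Rotation as R
from workcell import telemetry, grab_frame, get_calibration, arm, regions_of
def rot(a):
    a=np.array(a,float)
    return a if a.shape==(3,3) else R.from_quat(a[[1,2,3,0]]).as_matrix()
def to_plane(cal,uv,z):
    uv=np.atleast_2d(np.array(uv,float))
    d=np.c_[(uv[:,0]-cal['cx'])/cal['fx'],(uv[:,1]-cal['cy'])/cal['fy'],np.ones(len(uv))]@rot(cal['attitude']).T
    o=np.array(cal['origin'],float)
    return o+d*((z-o[2])/d[:,2])[:,None]
def proj(cal,P):
    p=(np.atleast_2d(P)-np.array(cal['origin']))@rot(cal['attitude'])
    return np.c_[p[:,0]/p[:,2]*cal['fx']+cal['cx'],p[:,1]/p[:,2]*cal['fy']+cal['cy']]
E
python3 - <<'E'
from h import *
ims=[]
for c in ('scene','top'):
    im=grab_frame(c); cv2.imwrite(f'pics/{c}0.png',im)
    k=get_calibration(c); print(c,k)
    for t in ('tray','planner','mat','book_big','book_small','mug','stapler','tape','calculator'):
        print(t,[(round(r['p'],2),list(map(int,r['rect']))) for r in regions_of(c,t)][:4])
cv2.imwrite('pics/top0b.png',cv2.resize(cv2.imread('pics/top0.png'),(800,600),interpolation=cv2.INTER_CUBIC))
print(telemetry.get_obs())
E
```

```text
pics
scene {'fx': 466.1778236991943, 'fy': 466.1778236991943, 'cx': 255.02118128777798, 'cy': 188.18765477578236, 'origin': array([1524.83002493,    8.59647971,  783.34906137]), 'attitude': array([-0.32879794,  0.66272169,  0.59932124, -0.30578739])}
tray [(0.82, [284, 175, 106, 68])]
planner [(0.77, [288, 142, 30, 36]), (0.67, [98, 153, 54, 18]), (0.62, [271, 207, 21, 23])]
mat [(0.81, [69, 180, 170, 70]), (0.26, [285, 178, 104, 62])]
book_big [(0.79, [291, 195, 13, 27]), (0.74, [271, 207, 23, 26])]
book_small [(0.74, [372, 160, 45, 22]), (0.65, [320, 166, 32, 47]), (0.59, [295, 192, 67, 26])]
mug [(0.84, [321, 167, 33, 47])]
stapler []
tape [(0.63, [130, 246, 25, 9])]
calculator [(0.66, [97, 155, 57, 16])]
top {'fx': 417.0427159400962, 'fy': 417.0427159400962, 'cx': 257.61052620221625, 'cy': 186.69673609115208, 'origin': array([ 329.28717289,  107.57565228, 1281.00714347]), 'attitude': array([-0.06548208,  0.70650908, -0.70191906,  0.06218233])}
tray [(0.93, [164, 138, 77, 59]), (0.64, [236, 153, 15, 23])]
planner [(0.9, [237, 158, 17, 20]), (0.79, [189, 221, 41, 65])]
mat [(0.83, 
[... 388 characters left out ...]
e_s': 1.0, 'q': array([ 1.17942689e+00,  1.23845585e-01,  1.65030044e+00,  1.76777308e-05,
        1.36747570e+00, -8.26234635e-02]), 'joint_vel': array([ 0.00159667, -0.00028276,  0.00083482,  0.00051163,  0.00029071,
        0.00019218]), 'joint_efforts': array([-1.94028245e-03, -4.17592549e+01, -3.60238981e+01,  7.74200074e-02,
        4.28688561e-02, -1.73955135e-05]), 'tcp_pos': array([197.54717388, 619.2484498 , 214.62642204]), 'ee_rot': array([-1.18281687e-05,  1.53762334e-01,  9.88107861e-01, -1.20995013e-05]), 'wrist_force': array([-0.37994711, -0.47707566,  0.20894006]), 'torque': array([-0.04163665,  0.04755682,  0.00986658]), 'grip_force': 0.0, 'gripper_width': 95.36351862392101}
```

View pics/top0b.png

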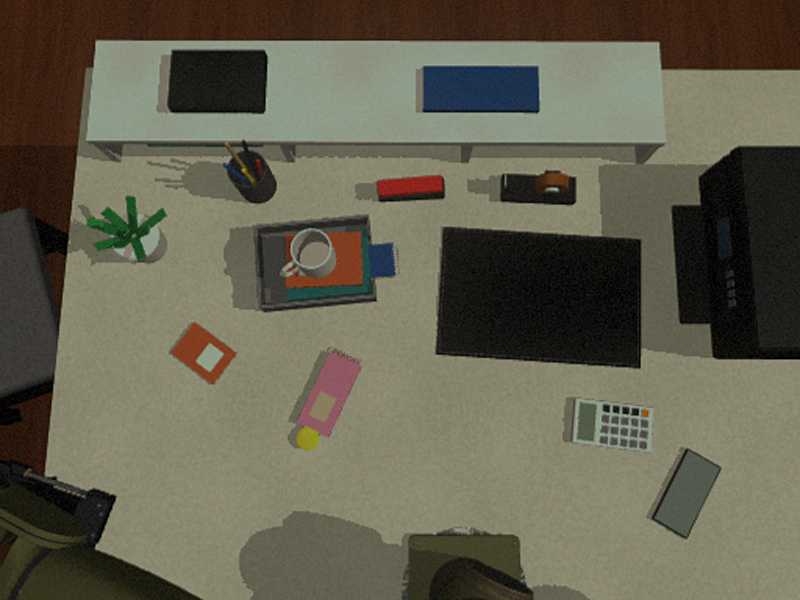

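View pics/scene0.png

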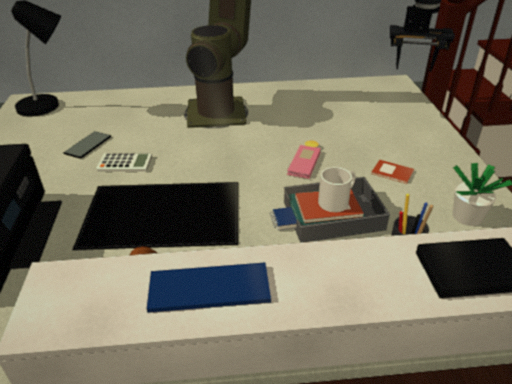

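The top view shows the tray at about (164–240, 138–197). The blue planner sticks out of its front at (237–254, 158–178), towards world −y, and the mat lies beyond it at (278–409, 144–235).

- **Planner candidates:** blue at (245,168) and pink at (210,253). The blue one fits because it has a blue cover and lies under the pile.
- **Paperback candidates:** the one at (208,168) under the mug, and the smaller one at (130,223). The one in the pile is the larger, so it fits.

Next I'll measure them and check with a crop.

```bash
cat > m.py <<'E'
from h import *
im=cv2.imread('pics/top0.png'); k=get_calibration('top'); grab_frame('top')
def rect(mask,z):
    c=max(cv2.findContours(mask.astype(np.uint8),0,1)[0],key=cv2.contourArea).reshape(-1,2)
    P=to_plane(k,c,z)[:,:2].astype(np.float32)
    r=cv2.minAreaRect(P); return np.round(r[0],1),np.round(r[1],1),round(r[2],2)
for t,z in (('tray',52),('mat',3),('planner',20.5)):
    print(t,rect(regions_of('top',t)[0]['region'],z))
hsv=cv2.cvtColor(im,cv2.COLOR_BGR2HSV)
b=cv2.inRange(hsv,(100,90,30),(130,255,255)); b[:140]=0; b[200:]=0; b[:,:225]=0; b[:,270:]=0
print('blue',rect(b>0,20.5))
d=cv2.inRange(hsv,(0,0,0),(180,255,40)); d[:138]=0; d[245:]=0; d[:,:265]=0; d[:,420:]=0
print('dark mat',rect(d>0,3))
cv2.imwrite('pics/crop1.png',cv2.resize(im[130:205,155:265],(792,540),interpolation=cv2.INTER_CUBIC))
for t in ('mug',):
    r=regions_of('top',t)[0]['rect']; print(t,to_plane(k,[[r[0],r[1]],[r[0]+r[2],r[1]+r[3]]],132))
E
python3 m.py
```

```text
tray (array([612.1, 286.3]), array([175.8, 227.7]), 6.45)
mat (array([ 557.5, -155.4]), array([400.6, 266.3]), 86.67)
planner (array([346.6, 260.7]), array([ 71.4, 195.4]), 66.0)
blue (array([624.1, 157.5]), array([63.3, 48.1]), 6.11)
dark mat (array([ 556.8, -156.9]), array([397.5, 258.7]), 86.67)
mug [[657.46154803 338.6237142  132.        ]
 [559.3856801  237.26436837 132.        ]]
```

View pics/crop1.png

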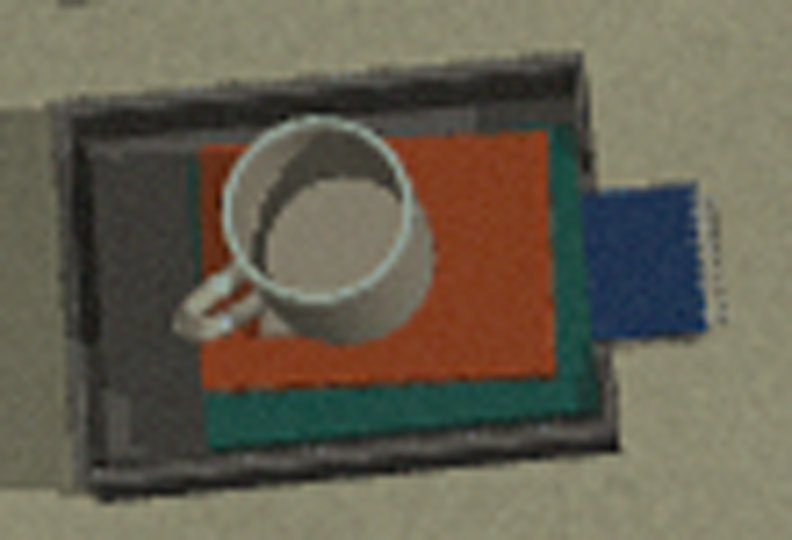

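The crop confirms the target. The blue planner, with its wire rings at crop right (715,255), sticks out of the notch under the teal book, the rust paperback and the mug. First I'll turn the tool, then travel.

Request:
jog_arm:
  rows: [1,0,0,0,6.62,1,0,0,0,6.62,1,0,0,0,6.62,1,0,0,0,6.62,1,0,0,0,6.62,1,0,0,0,6.62,1,0,0,0,6.62,1,0,0,0,6.62,1,0,0,0,6.62,1,0,0,0,6.62]
  newtons: 60

```text
time_s: 2.08
tcp_pos: [197.5, 619.2, 214.6]
ee_rot: [0.0, 0.671, 0.742, -0.0]
wrist_force: [-0.2, -0.4, 0.9]
gripper_width: 94.9
grip_force: 0.0
```

Request:
jog_arm:
  rows: [1,-0.028,0.02,0,0,1,-0.028,0.02,0,0,1,-0.028,0.02,0,0,1,-0.028,0.02,0,0,1,-0.028,0.02,0,0,1,-0.028,0.02,0,0,1,-0.028,0.02,0,0,1,-0.028,0.02,0,0,1,-0.028,0.02,0,0,1,-0.028,0.02,0,0]

```text
time_s: 2.92
tcp_pos: [427.1, 360.7, 214.9]
ee_rot: [0.0, 0.668, 0.744, 0.0]
wrist_force: [0.9, -0.4, -0.5]
gripper_width: 95.1
grip_force: 0.0
```

Request:
jog_arm:
  rows: [1,-0.029,0.022,0,0,1,-0.029,0.022,0,0,1,-0.029,0.022,0,0,1,-0.029,0.022,0,0,1,-0.029,0.022,0,0,1,-0.029,0.022,0,0,1,-0.029,0.022,0,0,1,-0.029,0.021,0,0,1,-0.002,0,0,0,1,0,0,0,0]

```text
time_s: 3.75
tcp_pos: [625.9, 146.4, 214.3]
ee_rot: [-0.0, 0.67, 0.743, -0.0]
wrist_force: [-0.1, 0.4, 0.0]
gripper_width: 95.0
grip_force: 0.0
```

```bash
cat >> h.py <<'E'
def toolshift(target):
    o=telemetry.get_obs(); Rm=rot(o['ee_rot'])
    return np.round(Rm.T@(np.array(target,float)-o['tcp_pos']),1)
E
python3 - <<'E'
from h import *
k=get_calibration('wrist'); im=grab_frame('wrist'); cv2.imwrite('pics/w1.png',im)
Rm=rot(telemetry.get_obs()['ee_rot']); print('tooly',Rm[:,1],k['origin'])
hsv=cv2.cvtColor(im,cv2.COLOR_BGR2HSV)
b=cv2.inRange(hsv,(100,90,25),(130,255,255))
c=max(cv2.findContours(b,0,1)[0],key=cv2.contourArea).reshape(-1,2)
P=to_plane(k,c,20.5)[:,:2].astype(np.float32); r=cv2.minAreaRect(P); print(r); print(cv2.boxPoints(r)); print(len(c),c.min(0),c.max(0))
E
```

```text
tooly [ 9.94475512e-01  1.04965903e-01 -7.84909046e-04] [618.40372239 230.10235047 384.45539661]
((626.1029052734375, 158.96646118164062), (64.05403900146484, 45.22203826904297), 5.886353492736816)
[[591.92584 178.1737 ]
 [596.56366 133.19012]
 [660.27997 139.75922]
 [655.64215 184.7428 ]]
177 [228 141] [282 178]
```

View pics/w1.png

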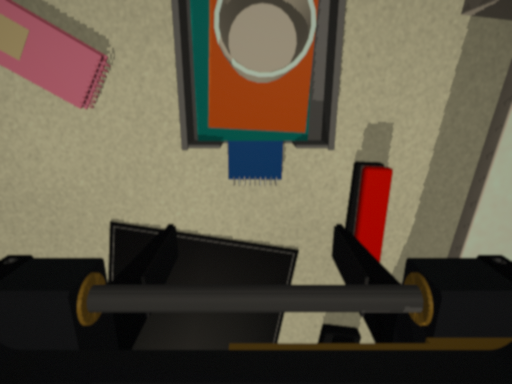

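The wrist view shows the planner's block end at about (255,178), nearly in line with the tool. The fit gives the block end at about (627.5, 134.5), so the grip point is about (626, 149), 27 mm out of the tray front as specified. I'll descend to z≈3.

Request:
jog_arm:
  rows: [1,0.003,0,0.03,0,1,0,0,0.03,0,1,0,0,0.03,0,1,0,0,0.03,0,1,0,0,0.03,0,1,0,0,0.025,0,1,0,0,0.02,0,1,0,0,0.01,0,1,0,0,0.006,0,1,0,0,0,0]

```text
time_s: 4.63
tcp_pos: [623.8, 151.8, 2.9]
ee_rot: [-0.001, 0.668, 0.744, -0.001]
wrist_force: [0.5, -0.7, -0.1]
gripper_width: 95.1
grip_force: 0.0
```

Request:
jog_arm:
  rows: [0.6,0,0,0,0,0.6,0,0,0,0,0.6,0,0,0,0,0.6,0,0,0,0,0.6,0,0,0,0,0.6,0,0,0,0,0.6,0,0,0,0,0.6,0,0,0,0,0.6,0,0,0,0,0.6,0,0,0,0]

```text
time_s: 5.47
tcp_pos: [625.6, 151.1, 4.7]
ee_rot: [0.001, 0.669, 0.744, 0.001]
wrist_force: [1.4, 0.3, 5.4]
gripper_width: 67.7
grip_force: 60.0
```

Request:
jog_arm:
  rows: [0.6,-0.002,0,0,0,0.6,-0.004,0,0,0,0.6,-0.006,0,0,0,0.6,-0.006,0,0,0,0.6,-0.006,0,0,0,0.6,-0.006,0,0,0,0.6,-0.006,0,0,0,0.6,-0.006,0,0,0,0.6,-0.006,0,0,0,0.6,-0.006,0,0,0]

```text
time_s: 6.3
tcp_pos: [630.8, 100.3, 4.3]
ee_rot: [-0.002, 0.669, 0.744, 0.002]
wrist_force: [-0.9, 10.7, 3.6]
gripper_width: 67.6
grip_force: 59.9
```

```bash
python3 - <<'E'
from h import *
im=grab_frame('top'); cv2.imwrite('pics/t2.png',cv2.resize(im[120:215,150:290],(800,543),interpolation=cv2.INTER_CUBIC))
o=telemetry.get_obs();print(o['wrist_force'],o['gripper_width'],o['tcp_pos'])
E
```

```text
[-0.77282806  7.94845002  5.34350086] 67.70573752263064 [630.90140224  99.22519307   4.29765759]
```

View pics/t2.png

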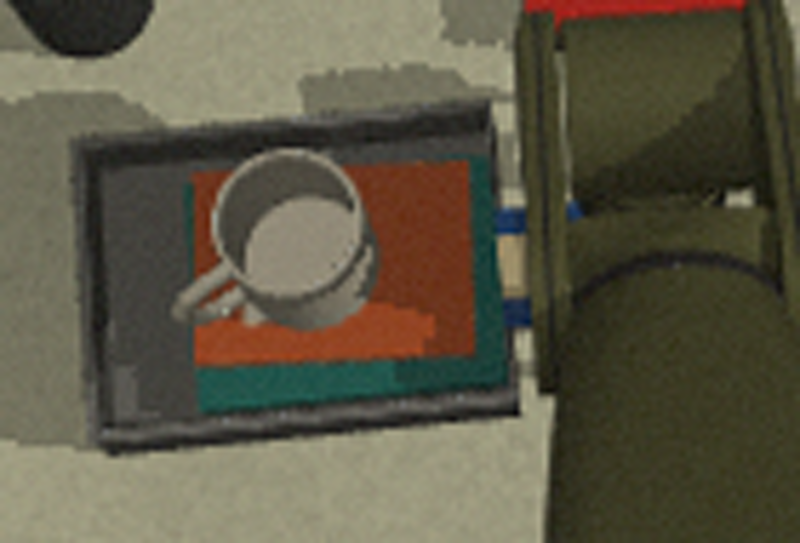

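The planner has slid out about 52 mm with a pull of about 10 N. It shows at (510,265), and the pile is held back by the lips, still stacked. I'll keep pulling.

Request:
jog_arm:
  rows: [0.6,-0.006,0,0,0,0.6,-0.006,0,0,0,0.6,-0.006,0,0,0,0.6,-0.006,0,0,0,0.6,-0.006,0,0,0,0.6,-0.006,0,0,0,0.6,-0.006,0,0,0,0.6,-0.006,0,0,0,0.6,-0.006,0,0,0,0.6,-0.006,0,0,0]

```text
time_s: 7.18
tcp_pos: [636.8, 37.5, 3.6]
ee_rot: [-0.0, 0.668, 0.744, 0.0]
wrist_force: [-0.5, 6.0, 3.2]
gripper_width: 67.9
grip_force: 60.0
```

Request:
jog_arm:
  rows: [0.6,-0.005,0,0,0,0.6,-0.005,0,0,0,0.6,-0.005,0,0,0,0.6,-0.005,0,0,0,0.6,-0.005,0,0,0,0.6,-0.005,0,0,0,0.6,-0.005,0,0,0,0.6,-0.005,0,0,0,0.6,-0.005,0,0,0,0.6,-0.005,0,0,0]

```text
time_s: 8.02
tcp_pos: [642.5, -12.4, 4.0]
ee_rot: [0.0, 0.669, 0.744, 0.0]
wrist_force: [0.7, 5.3, 4.7]
gripper_width: 67.9
grip_force: 60.0
```

Request:
jog_arm:
  rows: [0.6,-0.004,0,0,0,0.6,-0.004,0,0,0,0.6,-0.004,0,0,0,0.6,0,0,0,0,0.6,0,0,0,0,0.6,0,0,0,0,0.6,0,0,0,0,0.6,0,0,0,0,0.6,0,0,0,0,0.6,0,0,0,0]

```text
time_s: 8.85
tcp_pos: [643.9, -25.1, 4.0]
ee_rot: [0.001, 0.668, 0.744, -0.0]
wrist_force: [-0.6, 0.8, 5.3]
gripper_width: 67.5
grip_force: 60.0
```

```bash
python3 - <<'E'
from h import *
im=grab_frame('top'); im2=grab_frame('scene')
a=cv2.resize(im[120:215,150:310],(800,475),interpolation=cv2.INTER_CUBIC)[:, :480]
b=cv2.resize(im2[140:260,200:400],(800,480),interpolation=cv2.INTER_CUBIC)
b=cv2.resize(im2[150:245,180:400],(800,345),interpolation=cv2.INTER_CUBIC)
a=cv2.resize(im[130:205,155:315],(544,255),interpolation=cv2.INTER_CUBIC)
cv=np.zeros((600,800,3),np.uint8); cv[:345]=b; cv[345:600,:544]=a
cv2.imwrite('pics/p3.png',cv)
o=telemetry.get_obs();print(o['wrist_force'],o['gripper_width'],o['tcp_pos'],o['time_s'])
E
```

```text
[0.14051968 0.21957332 5.02899187] 67.25442011411064 [643.86704195 -25.17230293   4.02562432] 8.95
```

View pics/p3.png

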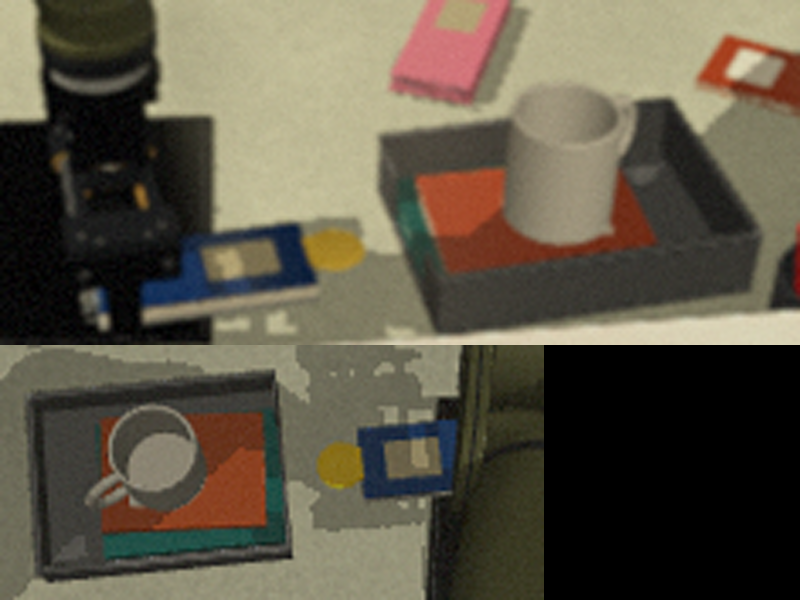

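The planner is clear of the tray, with its tab at scene crop (333,250). The two books lie flat in the tray and the mug stands upright on them. I'll lift slightly, carry it over the mat, align it and lower it.

Request:
jog_arm:
  rows: [0.6,0,0,-0.005,0,0.6,0,0,-0.01,0,0.6,-0.013,-0.008,0,0,0.6,-0.013,-0.01,0,0,0.6,-0.014,-0.012,0,0,0.6,-0.014,-0.012,0,0,0.6,-0.014,-0.012,0,0,0.6,-0.014,-0.012,0,0,0.6,-0.013,-0.012,0,0,0.6,-0.013,-0.01,0,0]

```text
time_s: 9.78
tcp_pos: [564.5, -142.5, 17.3]
ee_rot: [-0.001, 0.669, 0.744, -0.001]
wrist_force: [-0.6, 0.3, -4.2]
gripper_width: 67.6
grip_force: 60.0
```

Request:
jog_arm:
  rows: [0.6,0,0,0,1.9,0.6,0,0,0,1.9,0.6,0,0,0,1.9,0.6,0,0,0,1.9,0.6,0,0,0,1.8,0.6,0,0,0.004,0,0.6,0,0,0.004,0,0.6,0,0,0.004,0,0.6,0,0,0.001,0,0.6,0,0,0,0]

```text
time_s: 10.62
tcp_pos: [566.9, -140.9, 5.2]
ee_rot: [-0.001, 0.727, 0.687, -0.0]
wrist_force: [-1.0, -0.1, -2.2]
gripper_width: 67.5
grip_force: 60.0
```

Request:
jog_arm:
  rows: [0.6,0,0,0.001,0,0.6,0,0,0,0,1,0,0,0,0,1,0,0,0,0,1,0,0,0,0,1,0,0,0,0,1,0,0,0,0,1,0,0,-0.01,0,1,0,0,-0.03,0,1,0,0,-0.03,0]

```text
time_s: 11.45
tcp_pos: [566.1, -140.2, 74.3]
ee_rot: [-0.002, 0.727, 0.686, -0.001]
wrist_force: [0.3, 0.8, 0.2]
gripper_width: 95.3
grip_force: 0.0
```

Request:
jog_arm:
  rows: [1,0,0,-0.03,0,1,0,0,-0.03,0,1,0,0,-0.03,0,1,0.02,0,-0.02,0,1,0.02,0,0,0,1,0.02,0,0,0,1,0.02,0,0,0,1,0.02,0,0,0,1,0,0,0,0,1,0,0,0,0]

```text
time_s: 12.28
tcp_pos: [573.4, -40.3, 185.5]
ee_rot: [0.0, 0.727, 0.687, 0.0]
wrist_force: [1.8, -0.4, -0.2]
gripper_width: 94.9
grip_force: 0.0
```

```bash
cat > m2.py <<'E'
from h import *
def fit(P):
    r=cv2.minAreaRect(P.astype(np.float32)); b=cv2.boxPoints(r); return np.round(r[0],1),np.round(r[1],1),round(r[2],2)
for c in ('wrist','top'):
    k=get_calibration(c); im=grab_frame(c); cv2.imwrite(f'pics/{c}4.png',im)
    hsv=cv2.cvtColor(im,cv2.COLOR_BGR2HSV)
    for n,lo,hi,z in (('blue',(100,90,25),(130,255,255),19.5),('yellow',(18,120,60),(35,255,255),19.5)):
        m=cv2.inRange(hsv,lo,hi); m=cv2.morphologyEx(m,cv2.MORPH_CLOSE,np.ones((3,3)))
        for cc in sorted(cv2.findContours(m,0,1)[0],key=cv2.contourArea)[-2:]:
            cc=cc.reshape(-1,2); P=to_plane(k,cc,z)[:,:2]; print(c,n,len(cc),fit(P),'ctr',cc.mean(0).round())
o=telemetry.get_obs();print(o['tcp_pos'],rot(o['ee_rot']).round(3).tolist(),o['time_s'])
E
python3 m2.py
```

```text
wrist blue 362 (array([572.1, -83.3]), array([150.9,  69.4]), 86.51) ctr [255. 208.]
wrist yellow 124 (array([578.,  12.]), array([42.5, 45.6]), 86.76) ctr [255. 129.]
wrist yellow 576 (array([ 716.7, -283. ]), array([ 20.1, 383.8]), 86.72) ctr [370. 345.]
top blue 80 (array([ 675.6, -525.3]), array([86.9, 25.6]), 0.46) ctr [463. 151.]
top blue 200 (array([990.8, -45.7]), array([ 98.4, 238.9]), 0.26) ctr [307.  57.]
top yellow 41 (array([576.8,   9.9]), array([40.1, 41. ]), 89.72) ctr [292. 181.]
top yellow 42 (array([278.4, 294.4]), array([40.4, 41.6]), 0.41) ctr [196. 280.]
[573.28938651 -41.39564105 185.1003799 ] [[0.058, 0.998, 0.0], [0.998, -0.058, -0.0], [-0.0, 0.0, -1.0]] 12.3833
```

View pics/wrist4.png

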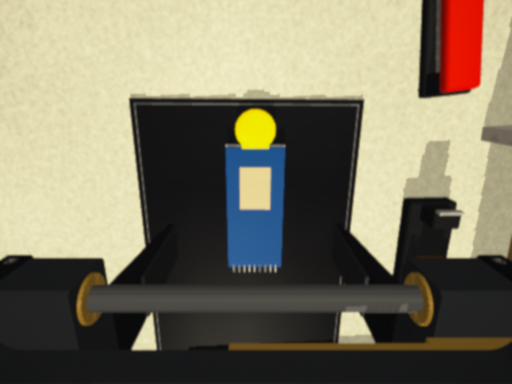

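The planner lies flat and aligned on the mat, with its tab at (255,129) and rings at (255,268). The fit puts the tab at (577.5, 10.5) and the ring axis about 171 mm behind it, which matches the spec. I'll go to the tab and pinch it.

Request:
jog_arm:
  rows: [0.8,0.02,0.001,0,0,0.8,0.02,0,0.02,0,0.8,0.012,0,0.03,0,0.8,0,0,0.03,0,0.8,0,0,0.03,0,0.8,0,0,0.03,0,0.8,0,0,0.02,0,0.8,0,0,0.01,0,0.8,0,0,0.007,0,0.8,0,0,0,0]
  newtons: 25

```text
time_s: 13.22
tcp_pos: [576.8, 10.3, 6.8]
ee_rot: [-0.001, 0.727, 0.686, -0.001]
wrist_force: [0.4, -0.8, 0.3]
gripper_width: 75.9
grip_force: 0.0
```

```bash
python3 - <<'E'
from h import *
n=40; s=np.linspace(0,1,n+1); 
v=np.minimum(1,np.minimum((np.arange(n)+1)/5,(n-np.arange(n))/5)); th=np.r_[0,np.cumsum(v)/v.sum()]*3.03+np.arctan2(5.5,171)
x=171*np.cos(th); z=171*np.sin(th)
X=np.diff(np.round(x,1)); Z=-np.diff(np.round(z,1))
for i in range(0,n,10): print([ (round(a,1),round(b,1)) for a,b in zip(X[i:i+10],Z[i:i+10])])
o=telemetry.get_obs(); print(o['tcp_pos'],toolshift([577.5,10.5,8]))
E
```

```text
[(np.float64(-0.1), np.float64(-2.9)), (np.float64(-0.4), np.float64(-5.7)), (np.float64(-0.9), np.float64(-8.6)), (np.float64(-1.9), np.float64(-11.4)), (np.float64(-3.5), np.float64(-13.9)), (np.float64(-4.6), np.float64(-13.6)), (np.float64(-5.7), np.float64(-13.2)), (np.float64(-6.9), np.float64(-12.7)), (np.float64(-7.9), np.float64(-12.0)), (np.float64(-8.8), np.float64(-11.4))]
[(np.float64(-9.8), np.float64(-10.5)), (np.float64(-10.6), np.float64(-9.7)), (np.float64(-11.4), np.float64(-8.8)), (np.float64(-12.2), np.float64(-7.8)), (np.float64(-12.7), np.float64(-6.7)), (np.float64(-13.2), np.float64(-5.6)), (np.float64(-13.7), np.float64(-4.5)), (np.float64(-14.0), np.float64(-3.4)), (np.float64(-14.2), np.float64(-2.1)), (np.float64(-14.4), np.float64(-1.0))]
[(np.float64(-14.3), np.float64(0.3)), (np.float64(-14.4), np.float64(1.5)), (np.float64(-14.1), np.float64(2.7)), (np.float64(-13.9), np.float64(3.8)), (np.float64(-13.4), np.float64(5.0)), (np.float64(-13.1), np.float64(6.1)), (np.float64(-12.4), np.float64(7.2)), (np.float64(-11.8), np.float64(8.2)), (np.float64(-11.1), np.float64(9.2)), (np.float64(-10.3), np.float64(10.1))]
[(np.float64(-9.4), np.float64(10.9)), (np.float64(-8.4), np.float64(11.7)), (np.float64(-7.4), np.float64(12.3)), (np.float64(-6.4), np.float64(12.9)), (np.float64(-5.3), np.float64(13.4)), (np.float64(-4.1), np.float64(13.8)), (np.float64(-2.4), np.float64(11.2)), (np.float64(-1.4), np.float64(8.5)), (np.float64(-0.6), np.float64(5.8)), (np.float64(-0.3), np.float64(2.8))]
[576.80140387  10.34688443   6.81530867] [ 0.2  0.7 -1.2]
```

Request:
jog_arm:
  rows: [0.35,0,0,0,0,0.35,0,0,0,0,0.35,0,0,0,0,0.35,0,0,0,0,0.35,0,0,0,0,0.35,0,0,0,0,0.35,0,0,0,0,0.35,0,0,0,0,0.35,0,0,0,0,0.35,0,0,0,0]
  newtons: 28

```text
time_s: 14.05
tcp_pos: [577.4, 11.0, 8.1]
ee_rot: [0.0, 0.727, 0.687, 0.0]
wrist_force: [-1.5, 0.3, 5.8]
gripper_width: 39.6
grip_force: 28.0
```

Request:
jog_arm:
  rows: [0.35,-0.0001,0,-0.0029,0,0.35,-0.0004,0,-0.0057,0,0.35,-0.0009,0,-0.0086,0,0.35,-0.0019,0,-0.0114,0,0.35,-0.0035,0,-0.0139,0,0.35,0,0,0,0,0.35,0,0,0,0,0.35,0,0,0,0,0.35,0,0,0,0,0.35,0,0,0,0]

```text
time_s: 14.88
tcp_pos: [577.0, 4.3, 49.9]
ee_rot: [0.0, 0.727, 0.687, 0.0]
wrist_force: [1.5, 1.0, -0.3]
gripper_width: 39.7
grip_force: 28.0
```

```bash
python3 - <<'E'
from h import *
im2=grab_frame('scene'); im=grab_frame('wrist')
a=cv2.resize(im2[100:260,70:300],(800,556),interpolation=cv2.INTER_CUBIC)
cv2.imwrite('pics/p5.png',a)
o=telemetry.get_obs();print(o['wrist_force'],o['gripper_width'],o['tcp_pos'],o['grip_force'])
E
```

```text
[ 1.53541589  0.6416187  -0.23117116] 39.40500456946308 [576.92226241   4.30350083  49.865749  ] 28.000094555318356
```

View pics/p5.png

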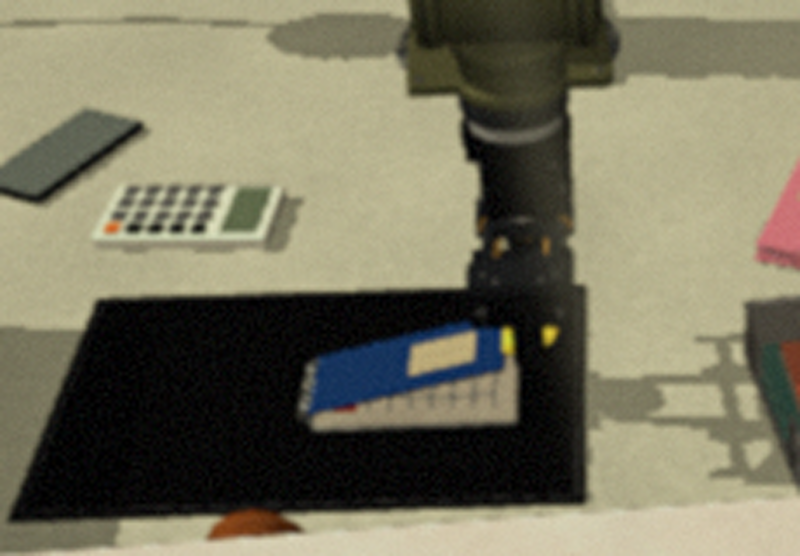

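The cover opens with the tab held between the fingers at (530,340), and the block stays on the mat. I'll carry on along the arc.

Request:
jog_arm:
  rows: [0.35,-0.0046,0,-0.0136,0,0.35,-0.0057,0,-0.0132,0,0.35,-0.0069,0,-0.0127,0,0.35,-0.0079,0,-0.012,0,0.35,-0.0088,0,-0.0114,0,0.35,-0.0098,0,-0.0105,0,0.35,-0.0106,0,-0.0097,0,0.35,-0.0114,0,-0.0088,0,0.35,-0.0122,0,-0.0078,0,0.35,-0.0127,0,-0.0067,0]

```text
time_s: 15.82
tcp_pos: [571.8, -87.4, 158.0]
ee_rot: [0.0, 0.727, 0.686, 0.0]
wrist_force: [-0.4, 0.2, -0.5]
gripper_width: 39.5
grip_force: 28.0
```

Request:
jog_arm:
  rows: [0.35,-0.0132,0,-0.0056,0,0.35,-0.0137,0,-0.0045,0,0.35,-0.014,0,-0.0034,0,0.35,-0.0142,0,-0.0021,0,0.35,-0.0144,0,-0.001,0,0.35,-0.0143,0,0.0003,0,0.35,-0.0144,0,0.0015,0,0.35,-0.0141,0,0.0027,0,0.35,-0.0139,0,0.0038,0,0.35,-0.0134,0,0.005,0]

```text
time_s: 16.65
tcp_pos: [563.6, -228.0, 160.0]
ee_rot: [0.001, 0.727, 0.686, -0.0]
wrist_force: [-1.3, -1.3, 4.1]
gripper_width: 39.5
grip_force: 28.0
```

```bash
python3 - <<'E'
from h import *
im2=grab_frame('scene')
cv2.imwrite('pics/p6.png',cv2.resize(im2[80:260,30:300],(800,533),interpolation=cv2.INTER_CUBIC))
o=telemetry.get_obs();print(o['wrist_force'],o['gripper_width'],o['tcp_pos'],o['grip_force'])
E
```

```text
[-2.57207859 -4.52697259  6.13986252] 39.48228204105762 [ 563.0141454  -230.12547372  158.79011189] 27.99201784422621
```

View pics/p6.png

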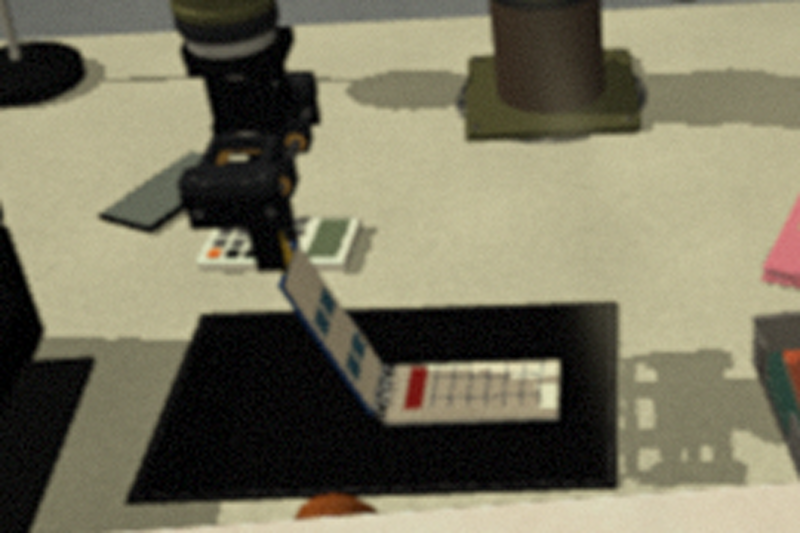

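The cover is past upright, with the tab pinched at (285,250) and the first page showing. I'll lay it the rest of the way down.

Request:
jog_arm:
  rows: [0.35,-0.014,0,0.006,0,0.35,-0.0126,0,0.007,0,0.35,-0.012,0,0.0081,0,0.35,-0.0112,0,0.0092,0,0.35,-0.0104,0,0.0101,0,0.35,-0.0094,0,0.0109,0,0.35,-0.0084,0,0.0117,0,0.35,-0.0074,0,0.0123,0,0.35,-0.0064,0,0.0129,0,0.35,-0.0053,0,0.0134,0]

```text
time_s: 17.53
tcp_pos: [557.8, -322.8, 56.5]
ee_rot: [-0.0, 0.727, 0.686, 0.0]
wrist_force: [0.1, 1.8, 0.2]
gripper_width: 39.6
grip_force: 28.0
```

Request:
jog_arm:
  rows: [0.35,-0.004,0,0.0135,0,0.35,-0.0024,0,0.011,0,0.35,-0.0014,0,0.008,0,0.35,-0.0006,0,0.005,0,0.35,0,0,0,0,0.35,0,0,0,0,0.8,0,0,0,0,0.8,0,0,0,0,0.8,0,0,0,0,0.8,0,0,0,0]

```text
time_s: 18.37
tcp_pos: [558.0, -331.1, 21.5]
ee_rot: [0.001, 0.727, 0.687, 0.0]
wrist_force: [-0.2, 0.5, -0.4]
gripper_width: 60.5
grip_force: 0.0
```

Request:
jog_arm:
  rows: [0.8,0,0,0,0,0.8,0,0,0,0,0.8,0,0,-0.01,0,0.8,0,0,-0.03,0,0.8,0,0,-0.03,0,0.8,0,0,-0.03,0,0.8,0,0,-0.03,0,0.8,0,0,-0.03,0,0.8,0,0,0,0,0.8,0,0,0,0]

```text
time_s: 19.2
tcp_pos: [559.0, -332.0, 184.9]
ee_rot: [0.003, 0.727, 0.686, 0.001]
wrist_force: [-1.0, -0.3, 0.2]
gripper_width: 76.0
grip_force: 0.0
```

```bash
python3 - <<'E'
from h import *
im2=grab_frame('scene'); im=grab_frame('top')
cv=np.zeros((600,800,3),np.uint8)
cv[:330]=cv2.resize(im2[130:262,70:390],(800,330),interpolation=cv2.INTER_CUBIC)
cv[330:]=cv2.resize(im[120:211,150:420],(800,270),interpolation=cv2.INTER_CUBIC)
cv2.imwrite('pics/p7.png',cv)
o=telemetry.get_obs();print(o['wrist_force'],o['gripper_width'],o['tcp_pos'],o['time_s'])
E
```

```text
[ 0.28607574 -0.14112902 -0.35884196] 76.37394690332208 [ 557.14200083 -330.68125055  180.30077666] 19.3
```

View pics/p7.png

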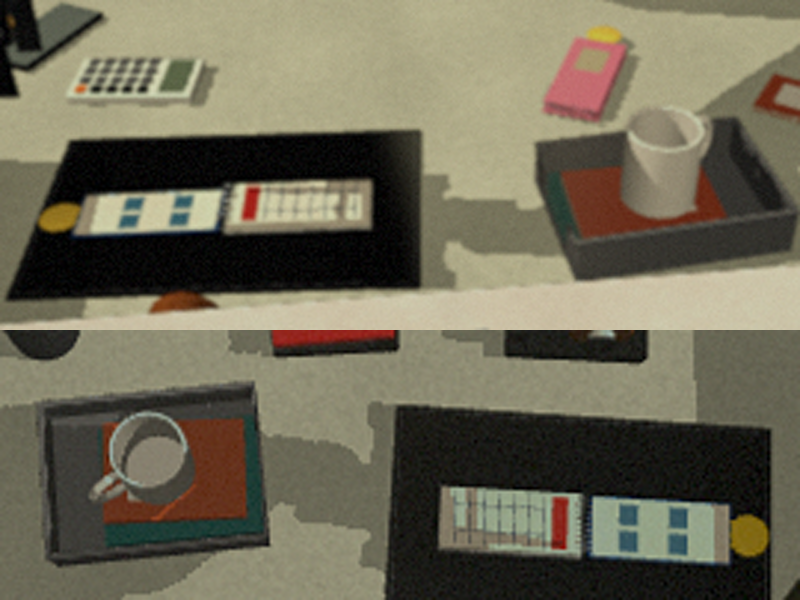

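The cover lies flat on the far side of the rings, with the tab at top crop (748,536). The first page shows, the pile is still stacked in the tray, and the arm touches nothing. I'm handing it in.

```bash
python3 -c "
from workcell import arm
print(arm.job_done())"
```

```text
the job is handed in; nothing more can be done
None
```

The job is handed in: the planner lies flat on the mat with its cover turned over and the first page showing, and the books and mug are still stacked upright in the tray; the hand-in call gave no verdict.

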